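# Step the seed caddy's cover round to the peas

## Task

On the red seed caddy, push the upright tab sideways with the fingertips to turn the cover round until its tab and rim notch point squarely at the label showing three peas in a row, then leave it there and move clear. Push it gently, without pinching it between the fingers. Leave the pots, saucer, dibber and hand fork where they are.

Things in the scene. Friction and masses are not known exactly. Their poses are not given: they have to be found in the camera images.
- caddy: round red plastic seed caddy, 236 mm across, screwed to the bench (does not move). Origin on the bench under its central pivot; z up. Its direction -x is where the tab points at joint selector = 0. Four ears 30 mm wide, top 40 mm above the bench, stick out to 168 mm from the pivot, each with a label disc. A low steel pivot cap (28 mm across) rises to 64 mm above the bench. The caddy's z axis is the pivot.
- selector (a joint): angle (rad) of the flat round swivelling cover on the caddy's central pivot, positive counter-clockwise seen from above; 0 = tab towards the caddy's -x. Turns from -2.1 to 2.1 between stops. Stiff friction pivot (about 1.5 N on the tab), no clicks: stays where it is left. The cover is 228 mm across, its top 56 mm above the bench. In its rim, in line with the tab, is a pouring notch about 35 mm wide and 30 mm deep.
- tab_mid (a point): middle of the upright aluminium tab on the cover, 60 mm from the pivot and 73 mm above the bench. The tab is a flat fin, 32 mm long along the radius (44 to 76 mm from the pivot), 10 mm thick, standing 34 mm above the cover's top (56 to 90 mm above the bench); it is pushed on its broad side faces. It is made of two halves, each 5 mm thick: selector_c0 (pushed to turn the cover counter-clockwise seen from above) and selector_c1 (pushed to turn it clockwise)
- aim (a point): the point the tab points at: on the line from the pivot through the tab and notch, 148 mm from the pivot (the radius of the label centres), 45 mm above the bench; turns with the cover
- label_peas: THE label to choose: white disc, 52 mm across, 4 mm thick, with three separate black balls (13 mm) in a straight row. Fixed on one of the four ears of the caddy, 148 mm from the pivot; the ears lie at selector = -1.7, -0.85, 0.85 and 1.7, and which ear has which label varies. Origin at the centre of its underside, 40 mm above the bench
- label_bean: another label, same disc, with one curved black bar (a bean)
- label_cross: another label, same disc, with a black cross
- label_round: another label, same disc, with one flat black round 32 mm across
- pots: bystander: three nested terracotta-coloured plastic pots, upright, 126 mm across, 150 mm high; origin under its centre
- saucer: bystander: white ceramic saucer, 140 mm across, 20 mm high; origin under its centre
- dibber: bystander: beech dibber with a T handle, 210 mm long, 28 mm high, lying on the bench; origin on the bench 100 mm from the handle's end, point towards its +x
- fork: bystander: aluminium hand fork, 263 mm long, 72 mm wide at the tines, 26 mm high, lying on the bench; origin on the bench about mid-length, tines towards its +x

How it is judged (in metres and radians):
On the way, in this order (a step that is already met when the one before it is completed fails the run):
1. the fingers push on the tab ((contact force between the fingers and selector_c0 above 0.3 N or contact force between the fingers and selector_c1 above 0.3 N)), for 0.1 s.
2. the tab and notch point at the three-peas label (horizontal distance between aim and label_peas below 0.015 m), for 0.2 s.
At the end, for the whole second after the job is handed in: The cover is at rest with its tab and notch pointing at the centre of the three-peas label, within 15 mm at the label's radius (about 6 degrees); the pots, saucer, dibber and fork are within 15 mm of where they stood (horizontal distance between aim and label_peas below 0.015 m and velocity of joint selector between -0.05 and 0.05 rad/s and distance of each of pots, saucer, dibber, fork from where it was at the start of the episode below 0.015 m); the robot touches nothing.
It fails at once if the tab is pinched (fingers press on both of its halves at once, over 1 N each) (contact force between the fingers and selector_c0 above 1 N and contact force between the fingers and selector_c1 above 1 N).
It fails at once if the tab is pushed roughly (over 25 N) (contact force between the fingers and selector_c0 above 25 N or contact force between the fingers and selector_c1 above 25 N).
It fails at once if a bystander is moved or lifted by more than 15 mm (distance of any of pots, saucer, dibber, fork from where it was at the start of the episode above 0.015 m).
It also fails if it takes over 38 s, if anything falls off the work surface, if the arm or the gripper's body presses on something with over 40 N, if the wrist force passes 120 N, or if a joint passes its speed limit or range.

## Robot

A 6-joint arm with a two-finger parallel gripper is mounted at the origin on the work surface. World frame = base frame: x ahead of the robot, y to its left, z up, the work surface at z = 0. Lengths are in mm, angles in rad, forces in N, time in s.
With the tool pointing down it reaches from about 400 to 925 mm from the base axis. Payload 12.5 kg.
Tool frame: the origin (TCP) lies midway between the tips of the shut fingers; the grasp point (between the pads) lies 19 mm behind it; z points along the fingers, y is the line along which they close (so a half turn about z gives the same grasp; the last joint's range is limited). The gripper opens to 95 mm and grips with 3 to 60 N. Pads are 20 mm wide; open, the fingers measure 119 mm over their backs; the gripper's body (75 mm by 180 mm) begins 59 mm behind the grasp point.
Start: joints at [-1.442, 0.491, 1.559, -0, 1.092, -0.106], TCP at [145.427, -607.863, 214.661] pointing down, gripper open.
Joint ranges: [-3.1, 3.1], [-0.84, 2.19], [0.05, 2.79], [-1.13, 4.28], [0.06, 2.93], [-2.69, 2.69]. Speed limits (rad/s): [2.22, 2.22, 2.79, 3.14, 3.14, 3.14].

## Interface

Orientations are given as [roll, pitch, yaw] about the fixed x, y, z axes, in that order (R = Rz(yaw) Ry(pitch) Rx(roll)).
In Python, from cell import env gives the robot as it stands.
- The arm moves only by the tool arm_command, never from a script. Its argument "targets" is a list of rows, each a list of 5 numbers: the shift along the tool's x, y, z in mm, then the turn about the tool's z in degrees, then the opening, from 0 (shut) to 1 (fully open). In form: [[tx, ty, tz, roll, fingers], ...]. A call has 1 to 5 rows; each row is the pose to reach, as a shift and turn from the pose commanded when the call began, along the tool's axes at that moment; what a row does not reach only later rows make up. A row lasts 1/10 s, in which the tool goes at most 50 mm and 8.59 degrees, less where a joint would pass 70% of its speed; a pose out of reach is approached as far as the arm can. A call with a gripper value outside its range is refused whole. The fingers move at their own pace and stop on an object; the grip force is fixed at half the most. Time passes only in rows, so rows that repeat a pose let the fingers close. It gives the time, the measured TCP pose, the force, the opening and the grip force at its end, in the units of the state.
- env.state(): the state, without advancing time (a new reading comes with each control period).
- env.read_camera(name): name is "scene" or "top" or "wrist"; returns a dict with "frame" (420x560x3 uint8, red, green, blue), "vertical_fov" (degrees; the focal length in pixels is half the picture's height over the tangent of half this angle, whatever the lens; pixels are square), "cx", "cy" (the principal point, pixels), "world_from_camera" (4x4, takes a point from camera to world coordinates); the wrist camera has in their place "hand_eye" (4x4, takes a point from camera to tool coordinates, whose origin is the TCP and whose axes are the flange's). Camera axes: x right, y down, z forward; pixel columns grow to the right and rows downward; lengths in mm; the calibration is good to about 2 mm. A picture is of the moment at which its call begins: read the wrist's pose just before it. There is no depth.
- env.job_done(): hands the job in; it is judged then, once.
The state is a dict: "t": time; "joints": joint angles; "qvel": joint speeds; "tau": joint torques, N m; "eef_pos": TCP position; "tcp_rot": TCP orientation; "ft_force": force on the tool from outside, world axes, zero at the start; "moment": the same for the moment, N m; "opening": opening from 0.0 (shut) to 1.0 (fully open); "grip_force": force on a finger pad.
Only numpy, scipy, OpenCV 4.12 (cv2) and the standard library are available. Lean on these libraries where they do the work, as an engineer would, in place of code of your own. Each camera call takes 0.05 s, during which the arm holds its last target. There are 200 camera calls.

## Working session

There is one attempt and no reset: what is moved stays moved. The work goes in short steps, Python scripts to look and compute and a tool call to move; the robot and the scene stay as the last step left them, time stands still between calls to the robot, and variables do not carry over. Pictures are saved under pics/ and viewed, at most 10 in all, crops included, and the job is handed in when it is done.

Besides the shell and the picture viewer there is one more tool, called after "Request:" as name(argument=value, ...) on one line, values as JSON. arm_command: Moves the arm, as the interface text tells. Its arguments: {"type":"object","properties":{"targets":{"type":"array","items":{"type":"array","items":{"type":"number"}}}},"required":["targets"]}

```bash
mkdir -p pics; cat > h.py <<'E'
import numpy as np, cv2
from cell import env
def ray(c,u,v,z):
    f=c["frame"].shape[0]/2/np.tan(np.radians(c["vertical_fov"])/2)
    T=np.array(c["world_from_camera"]); d=T[:3,:3]@np.array([(u-c["cx"])/f,(v-c["cy"])/f,1]); o=T[:3,3]
    return o+d*(z-o[2])/d[2]
E
python3 - <<'E'
from h import *
s=env.state();print(s)
for n in("top","scene"):
    c=env.read_camera(n);cv2.imwrite(f"pics/{n}0.png",c["frame"][:,:,::-1]);print(n,c["vertical_fov"],np.round(c["world_from_camera"],3).tolist())
E
```

```text
{'t': 0.0, 'joints': array([-1.44158238e+00,  4.91521382e-01,  1.55948886e+00,  2.30077815e-05,
        1.09169260e+00, -1.05593432e-01]), 'qvel': array([-9.91128947e-05, -1.16616969e-03,  5.19674056e-04, -1.04484611e-03,
        4.45188125e-05, -8.65434895e-04]), 'tau': array([-1.51916756e-03, -6.12647223e+01, -2.58182734e+01,  6.92371815e-02,
        4.81723482e-02, -8.03171520e-05]), 'eef_pos': array([ 145.40739409, -607.58095603,  214.07189577]), 'tcp_rot': array([-3.14049080e+00, -1.37303142e-04,  2.34796688e-01]), 'ft_force': array([ 0.1663172 ,  0.12941159, -0.11133126]), 'moment': array([0.02578901, 0.00395079, 0.04883289]), 'grip_force': 0.0, 'opening': 1.000644703103625}
top 53.29335923237938 [[-0.014, -0.999, 0.048, 494.846], [-1.0, 0.015, 0.002, -78.343], [-0.003, -0.048, -0.999, 1221.81], [0.0, 0.0, 0.0, 1.0]]
scene 44.33291067025168 [[0.807, 0.503, -0.308, 981.317], [0.59, -0.7, 0.402, -617.419], [-0.013, -0.506, -0.862, 1215.439], [0.0, 0.0, 0.0, 1.0]]
```

View pics/top0.png

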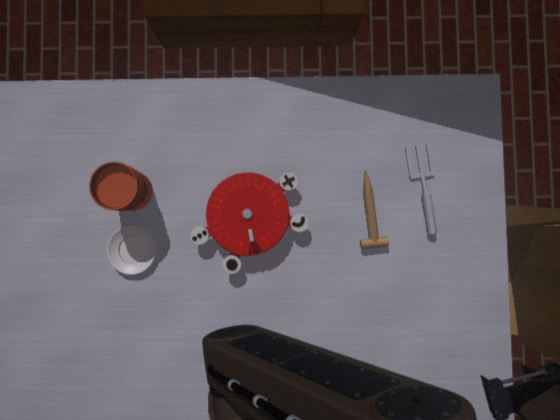

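View pics/scene0.png

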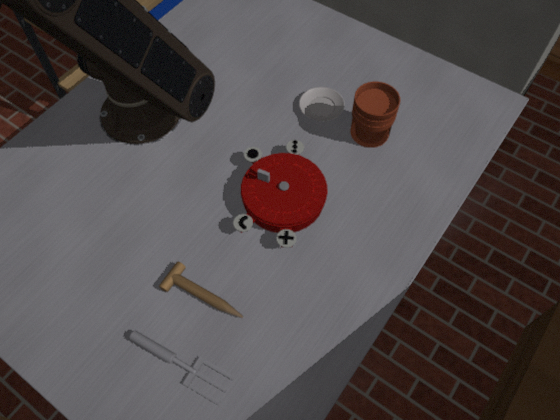

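Top view: the pivot cap is at about (247,214), the tab near (251,238), and the peas label at (200,235). The other labels are round (232,264), bean (299,222) and cross (289,181). Next I'll refine these positions.

```bash
python3 - <<'E'
from h import *
for n,b in (("top",(185,165,320,285)),("scene",(225,130,335,255))):
    c=env.read_camera(n);I=c["frame"].astype(int);x0,y0,x1,y1=b
    m=np.zeros(I.shape[:2],np.uint8);w=(I.max(2)-I.min(2)<40)
    red=((I[...,0]>90)&(I[...,1]<50)).astype(np.uint8)
    m[y0:y1,x0:x1]=red[y0:y1,x0:x1]
    grey=np.zeros_like(m);g=(w&(I.min(2)>95)).astype(np.uint8)
    hull=cv2.convexHull(cv2.findNonZero(m));hm=cv2.fillConvexPoly(np.zeros_like(m),hull,1)
    k,l,st,ce=cv2.connectedComponentsWithStats(g*hm)
    for i in range(1,k):
        if st[i,4]>8: print(n,"grey",st[i],ce[i].round(1),[ray(c,*ce[i],z)[:2].round(1) for z in (64,73,90)])
    (ex,ey),ax,_=cv2.fitEllipse(hull);print(n,"ell",ex,ey,ax,ray(c,ex,ey,50)[:2])
    cr=c["frame"][y0:y1,x0:x1,::-1];cv2.imwrite(f"pics/{n}c.png",cv2.resize(cr,None,fx=4.6,fy=4.6,interpolation=cv2.INTER_CUBIC))
c=env.read_camera("top")
P=ray(c,247,214,64);print("piv",P)
for nm,u,v in(("peas",200,235),("round",232,264),("bean",299,222),("cross",289,181)):
    q=ray(c,u,v,44);d=q-P;print(nm,q.round(1),np.hypot(*d[:2]).round(1),np.degrees(np.arctan2(d[1],d[0])).round(1))
E
```

```text
top grey [243 209   9   9  63] [246.8 213.1] [array([540.1,   3.7]), array([539.8,   3.1]), array([539.1,   1.9])]
top grey [248 229   6  12  42] [250.5 234.7] [array([480.3,  -6. ]), array([480.4,  -6.5]), array([480.6,  -7.6])]
top ell 247.62106323242188 213.97755432128906 (81.92440032958984, 85.0101547241211) [538.194794     2.42948403]
scene grey [258 170  11   6  28] [263.1 172. ] [array([467.1,   5.7]), array([471.2,   0.8]), array([478.8,  -8.4])]
scene grey [282 183   6   6  19] [285.4 185.9] [array([542.7,   4. ]), array([546.1,  -0.9]), array([552.6, -10.1])]
scene ell 283.3592224121094 190.92054748535156 (76.87503814697266, 85.3553466796875) [542.24775981  -4.63671937]
piv [537.63966704   3.18475275  64.        ]
peas [481.2 137.3  44. ] 145.5 112.8
round [398.9  48.2  44. ] 145.9 162.0
bean [ 513.7 -141.4   44. ] 146.6 -99.4
cross [ 630.  -115.2   44. ] 150.1 -52.0
```

View pics/topc.png

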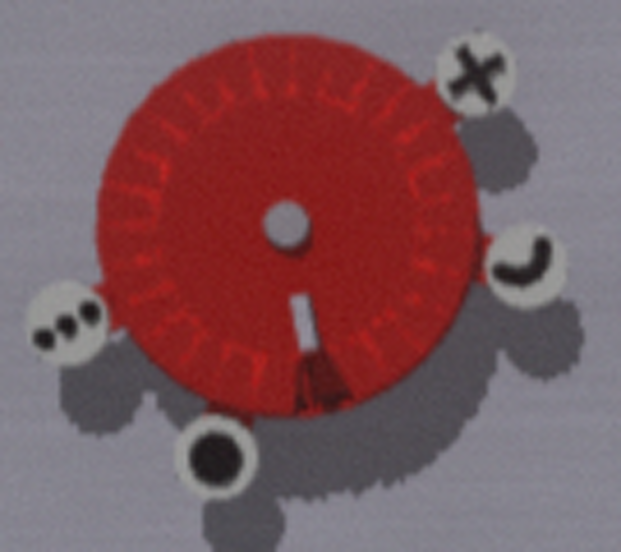

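The pivot is at about (540,3), the tab at about 191° and the peas at about 113°. That means turning the cover clockwise 78°, pushing on the tab's -y face. I'll shut the fingers and travel high first.

Request:
arm_command(targets=[[39, -38, 0, 0, 0], [78, -76, 0, 0, 0], [117, -114, 0, 0, 0], [155, -153, 0, 0, 0], [155, -153, 0, 0, 0]])

```text
t: 0.75
eef_pos: [261.9, -419.6, 214.9]
tcp_rot: [-3.141, -0.0, 0.237]
ft_force: [-0.7, 0.1, 0.5]
opening: 0.636
grip_force: 0.0
```

Request:
arm_command(targets=[[39, -38, 0, 0, 0], [78, -76, 0, 0, 0], [117, -114, 0, 0, 0], [155, -153, 0, 0, 0], [155, -153, 0, 0, 0]])

```text
t: 1.25
eef_pos: [377.0, -235.5, 214.8]
tcp_rot: [3.141, -0.0, 0.237]
ft_force: [-0.2, 0.5, 0.4]
opening: 0.218
grip_force: 0.0
```

Request:
arm_command(targets=[[39, -38, 0, 0, 0], [78, -76, 0, 0, 0], [117, -114, 0, 0, 0], [155, -153, 0, 0, 0], [155, -153, 0, 0, 0]])

```text
t: 1.75
eef_pos: [492.7, -50.4, 214.6]
tcp_rot: [3.141, -0.001, 0.237]
ft_force: [-0.5, -0.6, 0.8]
opening: 0.006
grip_force: 0.0
```

Request:
arm_command(targets=[[0, 0, 0, -8, 0], [0, 0, 0, -16, 0], [0, 0, 0, -24, 0], [0, 0, 0, -32, 0], [0, 0, 0, -40, 0]])

```text
t: 2.25
eef_pos: [491.2, -53.6, 214.6]
tcp_rot: [3.141, 0.0, 0.939]
ft_force: [0.4, 0.1, -0.8]
opening: 0.002
grip_force: 0.0
```

Request:
arm_command(targets=[[0, 0, 0, -8, 0], [0, 0, 0, -16, 0], [0, 0, 0, -24, 0], [0, 0, 0, -32, 0], [0, 0, 0, -40, 0]])

```text
t: 2.75
eef_pos: [491.2, -53.7, 214.6]
tcp_rot: [3.141, 0.0, 1.637]
ft_force: [1.3, 0.3, -0.5]
opening: 0.004
grip_force: 0.0
```

Request:
arm_command(targets=[[0, 0, 0, -7, 0], [0, 0, 0, -7, 0], [0, 0, 0, -7, 0]])

```text
t: 3.05
eef_pos: [491.0, -53.5, 214.6]
tcp_rot: [3.142, 0.0, 1.749]
ft_force: [0.4, 1.0, -0.5]
opening: 0.006
grip_force: 0.0
```

```bash
cat >> h.py <<'E'
def wrist(name=None):
    from scipy.spatial.transform import Rotation as R
    s=env.state();c=env.read_camera("wrist")
    T=np.eye(4);T[:3,:3]=R.from_euler("xyz",s["tcp_rot"]).as_matrix();T[:3,3]=s["eef_pos"]
    c["world_from_camera"]=T@np.array(c["hand_eye"])
    if name: cv2.imwrite(f"pics/{name}.png",c["frame"][:,:,::-1])
    return c
E
python3 -c "
from h import *
c=wrist('w1')
print(c['world_from_camera'].round(2))"
```

```text
[[ 9.8000e-01  1.7000e-01  5.0000e-02  4.7840e+02]
 [ 1.8000e-01 -9.5000e-01 -2.6000e-01  1.8120e+01]
 [ 0.0000e+00  2.6000e-01 -9.6000e-01  3.8361e+02]
 [ 0.0000e+00  0.0000e+00  0.0000e+00  1.0000e+00]]
```

View pics/w1.png

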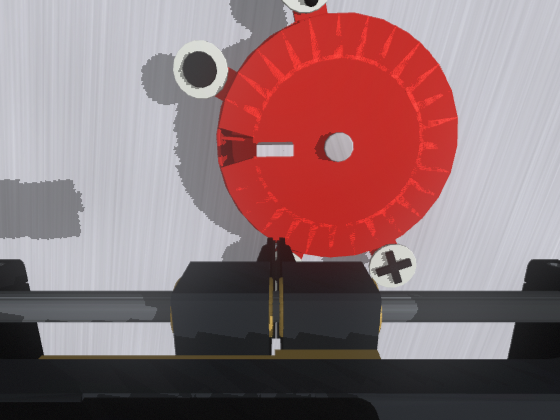

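The wrist view shows the pivot at (339,147), the tab top from (257,150) to (294,150), the notch at about (235,148) and round at (201,69). The fingers are shut at (276,245).

```bash
python3 -c "
from h import *
c=wrist()
P=ray(c,339,147,64);print(P)
for n,u,v,z in (('t1',257,150,90),('t2',294,150,90),('notch',235,148,56),('round',201,69,44),('cross',392,266,44)):
    q=ray(c,u,v,z);d=q-P;print(n,q.round(1),np.hypot(*d[:2]).round(1),np.degrees(np.arctan2(d[1],d[0])).round(1)%360)"
```

```text
[541.73352541   1.36087229  64.        ]
t1 [467.7 -12.3  90. ] 75.3 190.5
t2 [499.1  -6.6  90. ] 43.4 190.6
notch [445.4 -17.7  56. ] 98.2 191.2
round [402.2  47.7  44. ] 147.0 161.6
cross [ 631.9 -114.7   44. ] 146.9 307.8
```

Request:
arm_command(targets=[[0, 0, 35, 0.5, 0], [0, 0, 70, 0.5, 0], [0, 0, 105, 0.5, 0], [0, 0, 130, 0.5, 0], [0, 0, 147, 0.5, 0]])

```text
t: 3.65
eef_pos: [490.4, -53.2, 65.9]
tcp_rot: [-3.14, -0.001, 1.742]
ft_force: [0.3, -0.8, 0.4]
opening: 0.004
grip_force: 0.0
```

Request:
arm_command(targets=[[6, 0, 0, 0, 0], [12, 0, 0, 0, 0], [18, 0, 0, 0, 0], [22, 0, 0, 0, 0], [25, 0, 0, 0, 0]])

```text
t: 4.15
eef_pos: [486.8, -28.1, 68.3]
tcp_rot: [3.14, 0.001, 1.745]
ft_force: [-0.4, 0.6, -0.7]
opening: 0.002
grip_force: 0.0
```

Request:
arm_command(targets=[[2, 0, 0, 0, 0], [4, 0, 0, 0, 0], [6, 0, 0, 0, 0], [6, 0, 0, 0, 0]])

```text
t: 4.55
eef_pos: [485.5, -22.6, 67.6]
tcp_rot: [3.142, 0.0, 1.745]
ft_force: [0.2, 0.4, 0.4]
opening: 0.004
grip_force: 0.0
```

Request:
arm_command(targets=[[4.2, -0.9, 0, 4, 0], [8.5, -1.5, 0, 8, 0], [12.8, -1.8, 0, 12, 0], [17.1, -1.8, 0, 16, 0], [21.4, -1.5, 0, 20, 0]])

```text
t: 5.05
eef_pos: [480.3, -2.0, 67.6]
tcp_rot: [-3.142, 0.0, 1.392]
ft_force: [0.1, -1.2, 1.4]
opening: 0.004
grip_force: 1.0
```

```bash
python3 -c "
from h import *
wrist('w2')"
```

```text
(no output)
```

View pics/w2.png

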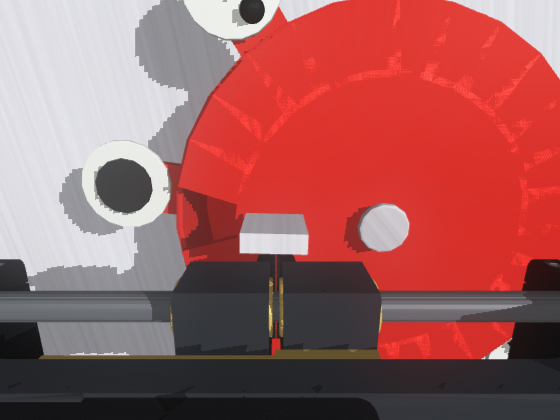

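The tab (240–308, 214–253) now rests against the shut fingers and has turned about 20°, so I'll continue along the arc.

Request:
arm_command(targets=[[4.2, -0.9, 0, 4, 0], [8.5, -1.5, 0, 8, 0], [12.8, -1.8, 0, 12, 0], [17.1, -1.8, 0, 16, 0], [21.4, -1.5, 0, 20, 0]])

```text
t: 5.6
eef_pos: [482.5, 19.3, 67.6]
tcp_rot: [-3.141, 0.0, 1.045]
ft_force: [-0.2, -2.6, 1.2]
opening: 0.004
grip_force: 1.0
```

Request:
arm_command(targets=[[4.2, -0.9, 0, 4, 0], [8.5, -1.5, 0, 8, 0], [12.8, -1.8, 0, 12, 0], [15.0, -1.8, 0, 14, 0], [15.0, -1.8, 0, 14, 0]])

```text
t: 6.1
eef_pos: [488.6, 33.3, 67.5]
tcp_rot: [-3.142, 0.0, 0.803]
ft_force: [-0.0, -0.4, 0.2]
opening: 0.004
grip_force: 0.0
```

```bash
python3 -c "
from h import *
wrist('w3');c=env.read_camera('top');cv2.imwrite('pics/t3.png',cv2.resize(c['frame'][150:300,160:340,::-1],None,fx=4,fy=4))"
```

```text
(no output)
```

View pics/w3.png

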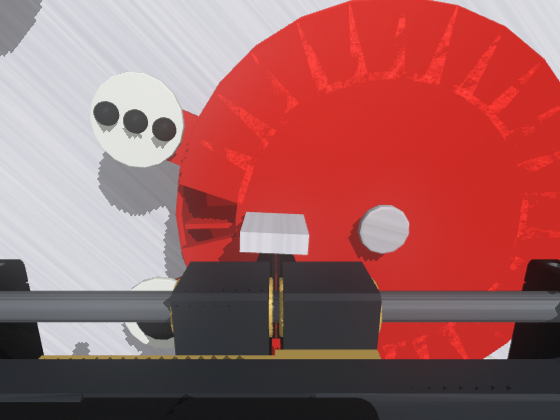

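The peas disc is centred near (137,119), the pivot at (385,229), the tab's top face at about (241–307, 212–233) and the notch at about (208,214).

```bash
python3 -c "
from h import *
c=wrist()
P=ray(c,385,229,64);print(P)
for n,u,v,z in (('t1',244,222,90),('t2',305,223,90),('notch',208,215,53),('peas',137,119,44)):
    q=ray(c,u,v,z);d=q-P;print(n,q.round(1),np.hypot(*d[:2]).round(1),np.degrees(np.arctan2(d[1],d[0])).round(1)%360)"
```

```text
[542.38241413   2.16085394  64.        ]
t1 [498.1  61.8  90. ] 74.3 126.6
t2 [517.7  42.2  90. ] 47.0 121.6
notch [475.6  73.   53. ] 97.3 133.3
peas [484.6 137.2  44. ] 146.8 113.2
```

```bash
python3 -c "
from h import *
c=wrist()
P=np.array([541.8,2,64])
for n,u,v,z in (('t1',240,242,90),('t2',308,243,90),('notch',208,215,53),('peas',137,119,44)):
    q=ray(c,u,v,z);d=q-P;print(n,q.round(1),np.hypot(*d[:2]).round(1),np.degrees(np.arctan2(d[1],d[0])).round(1)%360)"
```

```text
t1 [489.9  56.3  90. ] 75.1 133.8
t2 [512.1  34.1  90. ] 43.7 132.8
notch [475.7  72.9  53. ] 97.0 133.0
peas [484.7 137.1  44. ] 146.7 112.9
```

The tab is at 133.2° and the peas at 113°, so about 20° remains. I'll do most of it, slowing towards the end.

Request:
arm_command(targets=[[4.2, -0.9, 0, 4, 0], [8.5, -1.5, 0, 8, 0], [11.7, -1.7, 0, 11, 0], [14.0, -1.8, 0, 13, 0], [16.0, -1.8, 0, 15, 0]])

```text
t: 6.8
eef_pos: [498.2, 45.9, 67.5]
tcp_rot: [-3.142, 0.001, 0.54]
ft_force: [-0.9, -2.3, 0.4]
opening: 0.006
grip_force: 0.8
```

Request:
arm_command(targets=[[1.0, -0.2, 0, 1, 0], [2.1, -0.5, 0, 2, 0], [2.1, -0.5, 0, 2, 0]])

```text
t: 7.1
eef_pos: [499.9, 47.5, 67.6]
tcp_rot: [3.142, 0.0, 0.505]
ft_force: [-0.9, -0.8, -0.3]
opening: 0.007
grip_force: 0.4
```

```bash
cat >> h.py <<'E'
def check(name):
    c=wrist(name);I=c["frame"].astype(int);P=np.array([541.8,2,64])
    m=((I.min(2)>130)&(I.max(2)-I.min(2)<40)).astype(np.uint8);m[:225]=0;m[258:]=0;m[:,:225]=0;m[:,330:]=0
    (u,v)=cv2.connectedComponentsWithStats(m)[3][1];x,y,w,h=cv2.boundingRect(m);print("tab box",x,y,w,h)
    d=ray(c,u,v,90)-P;print("tab",u,v,np.hypot(*d[:2]),np.degrees(np.arctan2(d[1],d[0])))
E
python3 -c "
from h import *
check('w4')"
```

```text
tab box 240 225 69 30
tab 274.5018087855297 238.943669250646 59.32986825699455 114.26222739010637
```

View pics/w4.png

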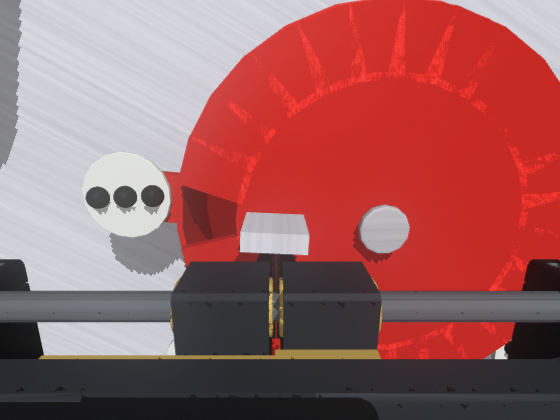

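The tab's top face is at (240–308, 232–253), the notch at about (209,215), the peas disc at (126,194) and the pivot at (385,229).

```bash
python3 -c "
from h import *
c=wrist()
P=np.array([541.8,2,64])
for n,u,v,z in (('t1',240,242,90),('t2',308,243,90),('notch',209,215,53),('peas',126,194,44),('piv',385,229,64)):
    q=ray(c,u,v,z);d=q-P;print(n,q.round(1),np.hypot(*d[:2]).round(1),np.degrees(np.arctan2(d[1],d[0])).round(1)%360)"
```

```text
t1 [508.4  69.3  90. ] 75.2 116.4
t2 [523.2  41.6  90. ] 43.8 115.2
notch [500.  89.  53.] 96.5 115.7
peas [484.8 137.3  44. ] 146.8 112.9
piv [542.7   2.2  64. ] 0.9 10.8
```

Another 2.8° is needed; then I'll back off and rise.

Request:
arm_command(targets=[[1.0, -0.2, 0, 1, 0], [2.1, -0.5, 0, 2, 0], [3.0, -0.7, 0, 2.8, 0], [3.0, -0.7, 0, 2.8, 0], [3.0, -0.7, 0, 2.8, 0]])

```text
t: 7.7
eef_pos: [502.3, 49.7, 67.6]
tcp_rot: [3.141, -0.0, 0.457]
ft_force: [-0.6, -0.4, 0.2]
opening: 0.002
grip_force: 0.2
```

Request:
arm_command(targets=[[-4, 0, 0, 0, 0], [-12, 0, 0, 0, 0], [-20, 0, 0, 0, 0], [-20, 0, 0, 0, 0]])

```text
t: 8.1
eef_pos: [483.1, 40.4, 67.6]
tcp_rot: [-3.141, 0.001, 0.456]
ft_force: [0.5, 0.9, -0.2]
opening: 0.007
grip_force: 0.0
```

Request:
arm_command(targets=[[0, 0, -35, 0, 0], [0, 0, -70, 0, 0], [0, 0, -105, 0, 0], [0, 0, -140, 0, 0], [0, 0, -140, 0, 0]])

```text
t: 8.6
eef_pos: [485.9, 40.7, 211.6]
tcp_rot: [3.138, -0.006, 0.456]
ft_force: [-0.0, 0.4, -0.1]
opening: 0.006
grip_force: 0.0
```

```bash
python3 -c "
from h import *
wrist('w5')"
```

```text
(no output)
```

View pics/w5.png

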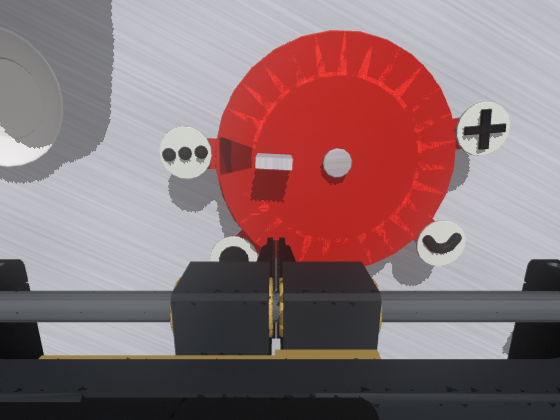

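The tab (255–292, ~163), notch (233,156) and peas disc (186,153) are in line with the pivot (337,163).

```bash
python3 -c "
from h import *
c=wrist()
P=ray(c,337,163,64);print(P)
for n,u,v,z in (('t1',256,164,90),('t2',292,165,90),('notch',233,156,54),('peas',186,152.5,44)):
    q=ray(c,u,v,z);d=q-P;print(n,q.round(1),np.hypot(*d[:2]).round(1),np.degrees(np.arctan2(d[1],d[0])).round(1)%360)
print(env.state()['t'],env.job_done())"
```

```text
[540.36510425   2.1663519   64.        ]
t1 [510.   69.7  90. ] 74.0 114.2
t2 [522.8  41.7  90. ] 43.3 113.9
notch [502.1  92.4  54. ] 98.0 113.0
peas [483.4 135.8  44. ] 145.3 113.1
the job is handed in; nothing more can be done
8.7 None
```

I turned the cover clockwise until its tab and notch point at the three-peas label, within about 1° in the last wrist-camera check. I then moved the arm clear without touching the bystanders and handed the job in at about 8.7 s; no verdict came back.

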